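# Line up the banding wheel

## Robot

A 7-joint arm with a two-finger parallel gripper is mounted at the origin on the work surface. World frame = base frame: x ahead of the robot, y to its left, z up, the work surface at z = 0. Lengths are in m, angles in rad, forces in N, time in s.
With the tool pointing down it reaches from about 0.4 to 0.875 m from the base axis. Payload 19.3 kg.
Tool frame: the origin (TCP) lies at the very end of the fingers, on their centre line; the grasp point (between the pads) lies 19 mm behind it; z points along the fingers, y is the line along which they close (so a half turn about z gives the same grasp; the last joint's range is limited). The gripper opens to 85 mm and grips with 20 to 120 N. Pads are 22 mm wide; open, the fingers measure 114 mm over their backs; the gripper's body (76 mm by 85 mm) begins 54 mm behind the grasp point. The pads swing forward as they close: fully open they stand 13 mm farther back than shut.
Start: joints at [1.22, 0.521, -0.036, 1.599, 0.021, 1.021, -0.113], TCP at [0.173, -0.601, 0.231] pointing down, gripper open.
Joint ranges: [-2.91, 2.91], [-0.3, 2.13], [-1.5, 1.42], [0.17, 2.43], [-1.26, 4.41], [0.16, 1.93], [-2.52, 2.52]. Speed limits (rad/s): [1.89, 1.89, 2.39, 2.39, 3.01, 3.01, 3.01].

## Interface

Orientations are given as [roll, pitch, yaw] about the fixed x, y, z axes, in that order (R = Rz(yaw) Ry(pitch) Rx(roll)).
In Python, from workcell import bot gives the robot as it stands.
- The arm moves only by the tool servo_tool, never from a script. Its argument "plan" is a list of rows, each a list of 7 numbers: the finger opening in cm, from 0 to 8.54, then the shift along the tool's x, y, z in cm, then the turn, a rotation vector about the tool's x, y, z in degrees. In form: [[fingers, x, y, z, wx, wy, wz], ...]. A call has 1 to 10 rows; each row is the pose to reach, as a shift and turn from the pose commanded when the call began, along the tool's axes at that moment; what a row does not reach only later rows make up. A row lasts 1/10 s, in which the tool goes at most 50 mm and 8.59 degrees, less where a joint would pass 70% of its speed; a pose out of reach is approached as far as the arm can. A call with a gripper value outside its range is refused whole. The fingers move at their own pace and stop on an object; "force" is the grip in N (left out, the last holds). Time passes only in rows, so rows that repeat a pose let the fingers close. It gives the time, the measured TCP pose, the force, the opening and the grip force at its end, in the units of the state.
- bot.observe(): the state, without advancing time (a new reading comes with each control period).
- bot.grab_frame(name): name is "side" or "top"; returns a dict with "frame" (420x560x3 uint8, blue, green, red), "mtx" (3x3 intrinsics, pixels), "k1" (the pictures are not rectified: a ray, as slopes to the right and down, at radius r is drawn at 1 + k1 r^2 times it, then the intrinsics apply), "R" (3x3) and "t" (3): a world point X has camera coordinates R X + t. Camera axes: x right, y down, z forward; pixel columns grow to the right and rows downward; lengths in m; the calibration is good to about 2 mm. A picture is of the moment at which its call begins. There is no depth.
- bot.job_done(): hands the job in; it is judged then, once.
The state is a dict: "clock": time; "qpos": joint angles; "qd": joint speeds; "joint_efforts": joint torques, N m; "position": TCP position; "tool_rot": TCP orientation; "force": force on the tool from outside, world axes, zero at the start; "moment": the same for the moment, N m; "grip_width": finger opening in m; "finger_force": force on a finger pad.
Only numpy, scipy, OpenCV 4.12 (cv2) and the standard library are available. Lean on these libraries where they do the work, as an engineer would, in place of code of your own. Each camera call takes 0.05 s, during which the arm holds its last target. There are 200 camera calls.

## Task

Turn the potter's banding wheel by gently pushing one or more of its upright yellow posts round with a fingertip, either way, until the white index line on the wheel lines up with the red line on the fixed white scale around it, and leave it there at rest. The little terracotta bowl standing on the wheel just rides round: do not touch it, and leave the spray bottle, the mug and the wooden modelling stick where they are.

Things in the scene. Friction and masses are not known exactly. Their poses are not given: they have to be found in the camera images.
- drum: Fixed round stand of the banding wheel, 244 mm across, bolted to the table. Its white flat rim, 58 mm above the table, is a scale ring 90 to 122 mm from the axis with thin black lines every 10 degrees and one red line, 5 mm wide. Origin on the vertical turning axis at table level; +z up; +x points from the axis to the red line.
- wheel: Turning wheel head: dark disc 180 mm across, flat top 62 mm above the table. Turns without end both ways about the vertical axis, stays where left; needs 0.15 N m plus 0.08 per rad/s (about 2 to 4 N sideways on a post); keep below 40 N. Origin on the axis, 50 mm above the table; +z up; +x points from the axis to the white index line (5 mm wide, 44 to 89 mm from the axis).
- index (a point): Outer end of the white index line on the top of the wheel, 90 mm from the axis, 62 mm above the table.
- target (a point): Inner end of the red line on the fixed scale, 90 mm from the axis, 58 mm above the table. Lines are aligned when index lies right above this point.
- post1 (a point): Centre of the top of the yellow post 90 degrees counter-clockwise from the index line (seen from above), 72 mm from the axis. The post is 14 mm in diameter and stands 24 mm tall on the wheel, so its top is 86 mm above the table.
- post2 (a point): Centre of the top of the yellow post opposite the index line, alike, 72 mm from the axis, 86 mm above the table.
- post3 (a point): Centre of the top of the yellow post 270 degrees counter-clockwise from the index line, alike, 72 mm from the axis, 86 mm above the table.
- bowl_mid (a point): Centre, half-way up, of the loose terracotta bowl that stands about the middle of the wheel: 66 mm across the rim, 38 mm tall, its rim 100 mm above the table. Not to be touched.
- bottle_mid (a point): Centre, half-way up, of the loose clear spray bottle with white pump: 42 mm across, 152 mm tall, standing on the table. Leave alone.
- mug_mid (a point): Centre, half-way up, of the loose blue mug: 76 mm across without its handle, 85 mm tall, standing on the table. Leave alone.
- stick_mid (a point): Centre of the loose wooden modelling stick, 175 mm long, 15 mm wide and 11 mm thick, lying on the table to one side of the wheel. Leave alone.
- bowl: The same bowl; origin at the centre of its underside, +z up.
Mind the look-alikes: they are no part of the job. There is more than one size of the bowl; the job needs the smallest. There is more than one size of the drum; the one meant has the size given above.

How it is judged:
By the outcome, as a careful person would: the job done as asked, in the order asked, and still so for the second after the job is handed in, with the robot touching nothing.
It also fails if it takes over 64 s, if anything falls off the work surface, if the arm or the gripper's body presses on something with over 40 N, if the wrist force passes 120 N, or if a joint passes its speed limit or range.

## Working session

There is one attempt and no reset: what is moved stays moved. The work goes in short steps, Python scripts to look and compute and a tool call to move; the robot and the scene stay as the last step left them, time stands still between calls to the robot, and variables do not carry over. Pictures are saved under pics/ and viewed, at most 10 in all, crops included, and the job is handed in when it is done.

Besides the shell and the picture viewer there is one more tool, called after "Emit:" as name([rows], argument=value, ...), one row to a line, values as JSON. servo_tool: Moves the arm, as the interface text tells. Its arguments: {"type":"object","properties":{"plan":{"type":"array","items":{"type":"array","items":{"type":"number"}}},"force":{"type":"number"}},"required":["plan"]}

```bash
mkdir -p pics; cat > h.py <<'E'
import numpy as np, cv2
from workcell import bot
def grab(n): return bot.grab_frame(n)
def toplane(c,uv,z):
    uv=np.array(uv,float).reshape(-1,1,2)
    d=np.array([c["k1"],0,0,0,0],float)
    p=cv2.undistortPoints(uv,np.array(c["mtx"]),d).reshape(-1,2)
    R=np.array(c["R"]);t=np.array(c["t"]).ravel();o=-R.T@t
    r=np.c_[p,np.ones(len(p))]@R
    return o+r*((z-o[2])/r[:,2])[:,None]
def proj(c,X):
    R=np.array(c["R"]);t=np.array(c["t"]).ravel()
    return cv2.projectPoints(np.array(X,float).reshape(-1,1,3),cv2.Rodrigues(R)[0],t,np.array(c["mtx"]),np.array([c["k1"],0,0,0,0],float))[0].reshape(-1,2)
E
python3 - <<'E'
from h import *
for n in("top","side"):
    c=grab(n);cv2.imwrite(f"pics/{n}0.png",c["frame"])
    print(n,-np.array(c["R"]).T@np.array(c["t"]).ravel(),c["k1"])
print(bot.observe())
E
```

```text
top [ 0.41571139 -0.00858148  1.14841994] -0.1550481096439969
side [0.54724565 1.04762663 0.73150618] -0.11381096669356414
{'clock': 0.1, 'qpos': array([ 1.21982148,  0.52195251, -0.03630154,  1.59992435,  0.02120885,
        1.02109896, -0.1128174 ]), 'qd': array([ 2.81211791e-05, -6.85505465e-04,  3.22469135e-06, -8.48445778e-04,
       -4.55166663e-04,  1.32041487e-03,  1.03007681e-03]), 'joint_efforts': array([ 2.31528313e-03, -9.28487635e+01,  1.98310442e+00, -3.70533478e+01,
        1.80572947e-02,  5.42091730e-03,  4.87393481e-05]), 'position': array([ 0.17305928, -0.60026245,  0.23079431]), 'tool_rot': array([-3.14059859e+00,  8.94601788e-05,  2.80728206e-01]), 'force': array([ 0.70459102, -0.56452858,  0.00867411]), 'moment': array([-0.02405686, -0.0041643 ,  0.02980286]), 'finger_force': 0.0, 'grip_width': 0.08514860098528}
```

View pics/top0.png

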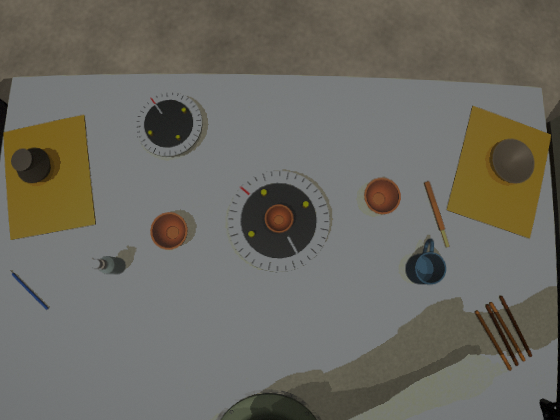

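View pics/side0.png

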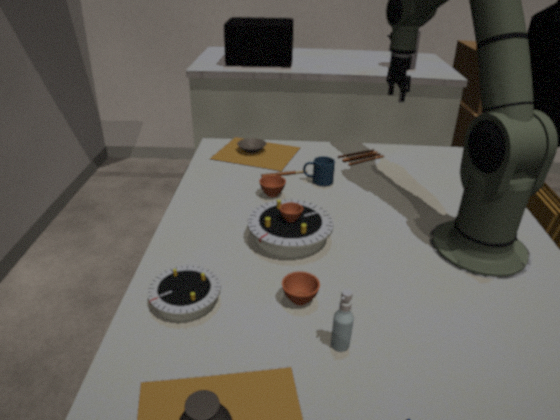

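The top view shows the large drum around (279,220), with the red line at (245,190), the index at about (288,237)–(297,253), and posts at (264,192), (306,204) and (251,234). The small drum at (169,124) is a decoy. The side view agrees: bowl in the middle, mug at (323,170), bottle at (342,325).

```bash
cat >> h.py <<'E'
def blobs(m,amin):
    n,l,s,ce=cv2.connectedComponentsWithStats(m.astype(np.uint8))
    return [(s[i,4],ce[i]) for i in range(1,n) if s[i,4]>=amin]
C0=np.array([279.,220.])
def measure(c,verbose=True):
    f=c["frame"];h=cv2.cvtColor(f,cv2.COLOR_BGR2HSV);H,S,V=[h[...,i].astype(int) for i in range(3)]
    yy,xx=np.mgrid[:420,:560];r=np.hypot(xx-C0[0],yy-C0[1])
    out={}
    y=blobs((H>22)&(H<36)&(S>150)&(V>60)&(r<45)&(r>20),6)
    P=toplane(c,[b[1] for b in y],.086) if y else np.zeros((0,3)); out["posts"]=P[:,:2]
    red=((H<8)|(H>172))&(S>90)&(r>36)&(r<54)
    out["red"]=[(a,toplane(c,[q],.058)[0,:2]) for a,q in blobs(red,4)]
    w=(V>95)&(S<70)&(r<37)&(r>17)
    out["white"]=[(a,toplane(c,[q],.062)[0,:2]) for a,q in blobs(w,6)]
    b=((H<15))&(S>110)&(r<19)
    q=np.argwhere(b)[:,::-1].astype(np.float32)
    if len(q): out["bowl"]=(toplane(c,[cv2.minEnclosingCircle(q)[0]],.1)[0,:2],cv2.minEnclosingCircle(q)[1])
    return out
E
python3 - <<'E'
from h import *
c=grab("top")
m=measure(c)
for k,v in m.items(): print(k,v)
f=c["frame"]
print(toplane(c,[(228,220),(331,220),(279,169),(279,271)],.058))
# circumcentre of posts
P=m["posts"]
if len(P)==3:
    A=2*(P[1:]-P[0]);b=(P[1:]**2).sum(1)-(P[0]**2).sum();C=np.linalg.solve(A,b);print("C",C,np.linalg.norm(P-C,axis=1))
    print("post ang",np.degrees(np.arctan2(*(P-C).T[::-1])))
    for k in("red","white"):
        for a,p in m[k]: print(k,a,np.linalg.norm(p-C),np.degrees(np.arctan2(*(p-C)[::-1])))
cv2.imwrite("pics/crop0.png",cv2.resize(f[160:280,210:350],None,fx=5,fy=5,interpolation=cv2.INTER_CUBIC))
E
```

```text
posts [[ 0.61320797  0.02337933]
 [ 0.58709883 -0.0748847 ]
 [ 0.51582502  0.04960335]]
red [(np.int32(23), array([0.62108894, 0.06860537]))]
white [(np.int32(29), array([ 0.49446635, -0.04531893]))]
bowl (array([ 0.5504049 , -0.01344038]), 14.632491111755371)
[[ 0.54905189  0.10621276  0.058     ]
 [ 0.55409959 -0.13793041  0.058     ]
 [ 0.6753418  -0.01217238  0.058     ]
 [ 0.43170351 -0.01695662  0.058     ]]
C [ 0.55125376 -0.01275986] [0.07172423 0.07172423 0.07172423]
post ang [ 30.25590271 -60.01572091 119.6010461 ]
red 23 0.10722524506449552 49.36074926122482
white 29 0.06545917006335839 -150.17218281474075
```

View pics/crop0.png

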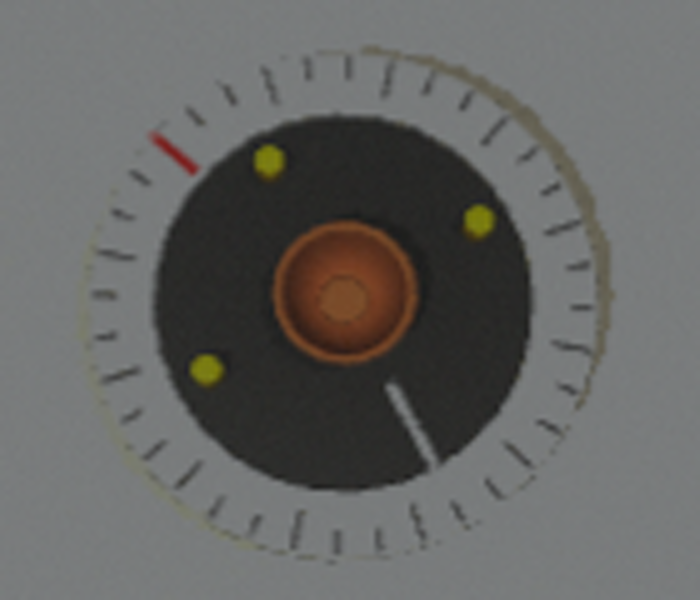

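Axis is at about (0.551,−0.013) and the posts lie 71.7 mm from it, against 72 given. The index is at −150° and the red line at 49°. I'll turn the wheel about 160° clockwise, pushing post1 (at −60°) with closed fingers round the near side.

Emit:
servo_tool([
  [0, 1.4, -1, 0, 0, 0, 0.8],
  [0, 4.2, -3, 0, 0, 0, 2.4],
  [0, 7.4, -5.2, 0, 0, 0, 4.1],
  [0, 10.6, -7.5, 0, 0, 0, 5.9],
  [0, 13.8, -9.7, 0, 0, 0, 7.7],
  [0, 17, -12, 0, 0, 0, 9.5],
  [0, 20.2, -14.2, 0, 0, 0, 11.3],
  [0, 23.4, -16.4, 0, 0, 0, 13.1],
  [0, 26.6, -18.7, 0, 0, 0, 14.9],
  [0, 28.6, -20.1, 0, 0, 0, 16.08],
])

```text
clock: 1.15
position: [0.3939, -0.3256, 0.2313]
tool_rot: [-3.141, -0.0, 0.001]
force: [0.3, -0.9, 0.0]
grip_width: 0.0001
finger_force: 0.0
```

Emit:
servo_tool([
  [0, 1.1, -1.4, 0, 0, 0, 0],
  [0, 3.3, -4.1, 0, 0, 0, 0],
  [0, 5.7, -7, 0, 0, 0, 0],
  [0, 8.2, -10.1, 0, 0, 0, 0],
  [0, 10.7, -13.2, 0, 0, 0, 0],
  [0, 13.2, -16.3, 0, 0, 0, 0],
  [0, 15.6, -19.4, 0, 0, 0, 0],
  [0, 18, -22.3, 0, 0, 0, 0],
  [0, 20.3, -25, 0, 0, 0, 0],
  [0, 21.8, -27, 0, 0, 0, 0],
])

```text
clock: 2.15
position: [0.6114, -0.0558, 0.231]
tool_rot: [-3.141, 0.0, 0.002]
force: [-0.1, -0.7, 0.3]
grip_width: -0.0001
finger_force: 0.0
```

Emit:
servo_tool([
  [0, 0, 0, 1, 0, 0, 0],
  [0, 0, 0, 3, 0, 0, 0],
  [0, 0, 0, 5.5, 0, 0, 0],
  [0, 0, 0, 8, 0, 0, 0],
  [0, 0, 0, 9, 0, 0, 0],
  [0, 0, 0, 9, 0, 0, 0],
])

```text
clock: 2.75
position: [0.6094, -0.0585, 0.1401]
tool_rot: [3.142, 0.002, -0.0]
force: [-0.2, 0.6, 0.3]
grip_width: -0.0003
finger_force: 0.0
```

```bash
python3 - <<'E'
from h import *
c=grab("side");f=c["frame"]
cv2.imwrite("pics/side1.png",cv2.resize(f[150:270,220:360],None,fx=5,fy=5,interpolation=cv2.INTER_CUBIC))
o=bot.observe();print(o["position"],o["force"],o["clock"])
# refine axis from dark disc & red
c=grab("top");print(measure(c)["red"])
E
```

```text
[ 0.61010834 -0.05841998  0.14138448] [0.23551837 0.00986755 0.45144446] 2.8
[(np.int32(24), array([0.62142741, 0.06909349]))]
```

View pics/side1.png

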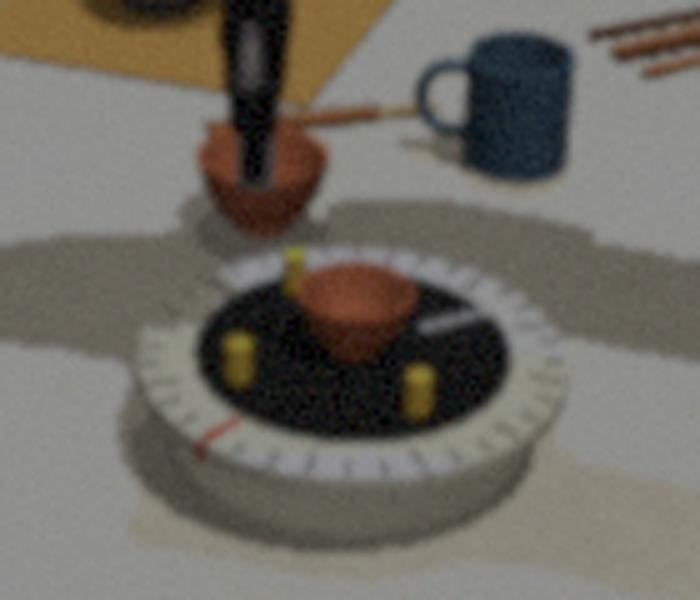

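The crop shows the closed finger hanging (255,185) above and left of post1 (293,265), clear of the bowl. Lowering it to post height.

Emit:
servo_tool([
  [0, 0.3, -0.4, 1, 0, 0, 0],
  [0, 0.3, -0.4, 3, 0, 0, 0],
  [0, 0.3, -0.4, 5, 0, 0, 0],
  [0, 0.3, -0.4, 6, 0, 0, 0],
  [0, 0.3, -0.4, 6.8, 0, 0, 0],
  [0, 0.3, -0.4, 6.8, 0, 0, 0],
])

```text
clock: 3.45
position: [0.6131, -0.054, 0.0728]
tool_rot: [-3.142, 0.001, 0.0]
force: [0.3, 0.6, 0.4]
grip_width: 0.0007
finger_force: 0.0
```

```bash
python3 - <<'E'
from h import *
# commanded pose estimate: tell relative rows for arcs, r=.075 about C, from angle -35 deg step down
C=np.array([.551,-.013]);r=.075
o=bot.observe();p=o["position"];print(p,o["force"],o["tool_rot"])
a0=np.degrees(np.arctan2(*(p[:2]-C)[::-1]));print(a0,np.linalg.norm(p[:2]-C))
def row(p0,a): 
    q=C+r*np.array([np.cos(np.radians(a)),np.sin(np.radians(a))])-p0; return [round(100*q[0],1),round(-100*q[1],1)]
cur=p[:2]
for s in range(8):
    A=[-36-20*s-2*k for k in range(1,11)]
    print(A[-1],[row(cur,a) for a in A]); cur=C+r*np.array([np.cos(np.radians(A[-1])),np.sin(np.radians(A[-1]))])
E
```

```text
[ 0.61311109 -0.05401403  0.07276766] [0.33617978 0.60160613 0.41277171] [-3.14153857e+00  6.99600547e-04  1.77794391e-04]
-33.43811809243419 0.07443075926753757
-56 [[np.float64(-0.3), np.float64(0.5)], [np.float64(-0.5), np.float64(0.7)], [np.float64(-0.6), np.float64(0.9)], [np.float64(-0.8), np.float64(1.1)], [np.float64(-1.0), np.float64(1.3)], [np.float64(-1.2), np.float64(1.5)], [np.float64(-1.4), np.float64(1.6)], [np.float64(-1.6), np.float64(1.8)], [np.float64(-1.8), np.float64(2.0)], [np.float64(-2.0), np.float64(2.1)]]
-76 [[np.float64(-0.2), np.float64(0.1)], [np.float64(-0.4), np.float64(0.3)], [np.float64(-0.7), np.float64(0.4)], [np.float64(-0.9), np.float64(0.5)], [np.float64(-1.1), np.float64(0.6)], [np.float64(-1.4), np.float64(0.7)], [np.float64(-1.6), np.float64(0.8)], [np.float64(-1.9), np.float64(0.9)], [np.float64(-2.1), np.float64(1.0)], [np.float64(-2.4), np.float64(1.1)]]
-96 [[np.float64(-0.3), np.float64(0.1)], [np.float64(-0.5), np.float64(0.1)], [np.float64(-0.8), np.float64(0.1)], [np.float64(-1.0), np.float64(0.2)], [np.float64(-1.3), np.float64(0.2)]
[... 1409 characters left out ...]
p.float64(-0.5)], [np.float64(-0.3), np.float64(-0.7)], [np.float64(-0.4), np.float64(-1.0)], [np.float64(-0.4), np.float64(-1.2)], [np.float64(-0.5), np.float64(-1.5)], [np.float64(-0.5), np.float64(-1.7)], [np.float64(-0.6), np.float64(-2.0)], [np.float64(-0.6), np.float64(-2.3)], [np.float64(-0.6), np.float64(-2.5)]]
-196 [[np.float64(-0.0), np.float64(-0.3)], [np.float64(-0.0), np.float64(-0.5)], [np.float64(-0.0), np.float64(-0.8)], [np.float64(0.0), np.float64(-1.0)], [np.float64(0.0), np.float64(-1.3)], [np.float64(0.1), np.float64(-1.6)], [np.float64(0.1), np.float64(-1.8)], [np.float64(0.1), np.float64(-2.1)], [np.float64(0.2), np.float64(-2.3)], [np.float64(0.3), np.float64(-2.6)]]
```

Emit:
servo_tool([
  [0, -0.3, 0.5, 0, 0, 0, 0],
  [0, -0.5, 0.7, 0, 0, 0, 0],
  [0, -0.6, 0.9, 0, 0, 0, 0],
  [0, -0.8, 1.1, 0, 0, 0, 0],
  [0, -1.0, 1.3, 0, 0, 0, 0],
  [0, -1.2, 1.5, 0, 0, 0, 0],
  [0, -1.4, 1.6, 0, 0, 0, 0],
  [0, -1.6, 1.8, 0, 0, 0, 0],
  [0, -1.8, 2.0, 0, 0, 0, 0],
  [0, -2.0, 2.1, 0, 0, 0, 0],
])

```text
clock: 4.45
position: [0.5931, -0.0754, 0.0733]
tool_rot: [3.142, -0.0, -0.0]
force: [2.3, 1.9, -0.5]
grip_width: -0.0001
finger_force: 1.0
```

Emit:
servo_tool([
  [0, -0.2, 0.1, 0, 0, 0, 0],
  [0, -0.4, 0.3, 0, 0, 0, 0],
  [0, -0.7, 0.4, 0, 0, 0, 0],
  [0, -0.9, 0.5, 0, 0, 0, 0],
  [0, -1.1, 0.6, 0, 0, 0, 0],
  [0, -1.4, 0.7, 0, 0, 0, 0],
  [0, -1.6, 0.8, 0, 0, 0, 0],
  [0, -1.9, 0.9, 0, 0, 0, 0],
  [0, -2.1, 1.0, 0, 0, 0, 0],
  [0, -2.4, 1.1, 0, 0, 0, 0],
])

```text
clock: 5.45
position: [0.5692, -0.0862, 0.0734]
tool_rot: [-3.142, -0.0, 0.0]
force: [2.0, 2.0, 0.9]
grip_width: 0.0
finger_force: 1.2
```

Pushing with about 3 N, as expected. Going on round.

Emit:
servo_tool([
  [0, -0.3, 0.1, 0, 0, 0, 0],
  [0, -0.5, 0.1, 0, 0, 0, 0],
  [0, -0.8, 0.1, 0, 0, 0, 0],
  [0, -1.0, 0.2, 0, 0, 0, 0],
  [0, -1.3, 0.2, 0, 0, 0, 0],
  [0, -1.6, 0.2, 0, 0, 0, 0],
  [0, -1.8, 0.2, 0, 0, 0, 0],
  [0, -2.1, 0.2, 0, 0, 0, 0],
  [0, -2.3, 0.2, 0, 0, 0, 0],
  [0, -2.6, 0.2, 0, 0, 0, 0],
])

```text
clock: 6.45
position: [0.5432, -0.0881, 0.0733]
tool_rot: [-3.142, -0.0, 0.0]
force: [3.2, 0.8, 0.3]
grip_width: -0.0004
finger_force: 1.4
```

Emit:
servo_tool([
  [0, -0.3, 0, 0, 0, 0, 0],
  [0, -0.5, -0.1, 0, 0, 0, 0],
  [0, -0.8, -0.1, 0, 0, 0, 0],
  [0, -1.0, -0.2, 0, 0, 0, 0],
  [0, -1.3, -0.2, 0, 0, 0, 0],
  [0, -1.5, -0.3, 0, 0, 0, 0],
  [0, -1.8, -0.4, 0, 0, 0, 0],
  [0, -2.0, -0.5, 0, 0, 0, 0],
  [0, -2.3, -0.6, 0, 0, 0, 0],
  [0, -2.5, -0.7, 0, 0, 0, 0],
])

```text
clock: 7.45
position: [0.5182, -0.0808, 0.0734]
tool_rot: [-3.141, -0.0, 0.0]
force: [4.3, 1.1, -1.2]
grip_width: -0.0001
finger_force: 1.9
```

Emit:
servo_tool([
  [0, -0.2, -0.1, 0, 0, 0, 0],
  [0, -0.5, -0.2, 0, 0, 0, 0],
  [0, -0.7, -0.4, 0, 0, 0, 0],
  [0, -0.9, -0.5, 0, 0, 0, 0],
  [0, -1.1, -0.7, 0, 0, 0, 0],
  [0, -1.3, -0.8, 0, 0, 0, 0],
  [0, -1.5, -1.0, 0, 0, 0, 0],
  [0, -1.7, -1.2, 0, 0, 0, 0],
  [0, -1.9, -1.3, 0, 0, 0, 0],
  [0, -2.1, -1.5, 0, 0, 0, 0],
])

```text
clock: 8.45
position: [0.4969, -0.0662, 0.0733]
tool_rot: [3.141, 0.0, -0.0]
force: [3.2, -0.5, 0.7]
grip_width: 0.0001
finger_force: 1.1
```

```bash
python3 - <<'E'
from h import *
c=grab("top");f=c["frame"]
cv2.imwrite("pics/top2.png",cv2.resize(f[160:280,210:350],None,fx=5,fy=5,interpolation=cv2.INTER_CUBIC))
o=bot.observe();p=o["position"];print(p,o["force"],o["clock"])
C=np.array([.551,-.013]);print(np.degrees(np.arctan2(*(p[:2]-C)[::-1])),np.linalg.norm(p[:2]-C))
m=measure(c)
for k in m: print(k,m[k])
for P in m["posts"]: print(np.degrees(np.arctan2(*(P-C)[::-1])))
E
```

```text
[ 0.49661589 -0.06581783  0.07323611] [ 1.31113679 -0.68854634 -0.04071279] 8.5
-135.83706404068832 0.07581131362508925
posts [[0.61415242 0.02097933]]
red [(np.int32(22), array([0.62115316, 0.0685222 ]))]
white [(np.int32(39), array([0.52104446, 0.04454265])), (np.int32(58), array([ 0.50083492, -0.02800215]))]
bowl (array([ 0.55183477, -0.00059007]), 12.659089088439941)
28.2825928243779
```

View pics/top2.png

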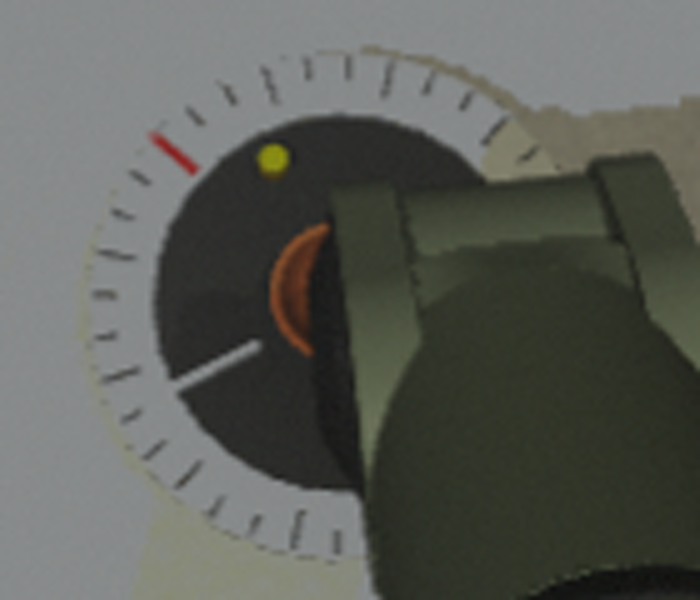

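The view shows the index at (218,368), about 118°, with the arm not covering it. Post3 is at (273,158) and the red line is in view. About 69° remain, so I'll push another 54° and look again.

Emit:
servo_tool([
  [0, -0.2, -0.2, 0, 0, 0, 0],
  [0, -0.4, -0.4, 0, 0, 0, 0],
  [0, -0.5, -0.6, 0, 0, 0, 0],
  [0, -0.7, -0.8, 0, 0, 0, 0],
  [0, -0.8, -1.0, 0, 0, 0, 0],
  [0, -1.0, -1.2, 0, 0, 0, 0],
  [0, -1.1, -1.5, 0, 0, 0, 0],
  [0, -1.2, -1.7, 0, 0, 0, 0],
  [0, -1.3, -1.9, 0, 0, 0, 0],
  [0, -1.5, -2.2, 0, 0, 0, 0],
])

```text
clock: 9.5
position: [0.4823, -0.044, 0.0733]
tool_rot: [3.142, -0.0, -0.0]
force: [1.5, -2.1, 0.1]
grip_width: -0.0001
finger_force: 1.1
```

Emit:
servo_tool([
  [0, -0.1, -0.2, 0, 0, 0, 0],
  [0, -0.2, -0.5, 0, 0, 0, 0],
  [0, -0.3, -0.7, 0, 0, 0, 0],
  [0, -0.4, -1.0, 0, 0, 0, 0],
  [0, -0.4, -1.2, 0, 0, 0, 0],
  [0, -0.5, -1.5, 0, 0, 0, 0],
  [0, -0.5, -1.7, 0, 0, 0, 0],
  [0, -0.6, -2.0, 0, 0, 0, 0],
  [0, -0.6, -2.3, 0, 0, 0, 0],
  [0, -0.6, -2.5, 0, 0, 0, 0],
])

```text
clock: 10.5
position: [0.4763, -0.0188, 0.0733]
tool_rot: [-3.142, -0.0, 0.0]
force: [2.8, -3.0, 0.7]
grip_width: 0.0001
finger_force: 1.3
```

Emit:
servo_tool([
  [0, 0, -0.3, 0, 0, 0, 0],
  [0, 0, -0.5, 0, 0, 0, 0],
  [0, 0, -0.8, 0, 0, 0, 0],
  [0, 0, -1.0, 0, 0, 0, 0],
  [0, 0, -1.3, 0, 0, 0, 0],
  [0, 0.1, -1.6, 0, 0, 0, 0],
  [0, 0.1, -1.8, 0, 0, 0, 0],
  [0, 0.1, -1.8, 0, 0, 0, 0],
])

```text
clock: 11.3
position: [0.4771, -0.0007, 0.0733]
tool_rot: [-3.141, 0.0, 0.001]
force: [-0.2, -0.8, -0.6]
grip_width: -0.0004
finger_force: 0.6
```

```bash
cat > look.py <<'E'
from h import *
import sys
c=grab("top");f=c["frame"]
cv2.imwrite(f"pics/{sys.argv[1]}.png",cv2.resize(f[160:280,210:350],None,fx=5,fy=5,interpolation=cv2.INTER_CUBIC))
o=bot.observe();p=o["position"];print(p,o["force"],o["clock"])
C=np.array([.551,-.013]);ang=lambda P:np.degrees(np.arctan2(*(np.array(P)-C)[::-1]))
print("finger",ang(p[:2]),np.linalg.norm(p[:2]-C))
m=measure(c)
for P in m["posts"]: print("post",ang(P),np.linalg.norm(P-C))
for k in("red","white"):
    for a,P in m[k]: print(k,a,ang(P),np.linalg.norm(P-C))
print(m.get("bowl"))
E
python3 look.py top3
```

```text
[ 0.47711654 -0.00085655  0.07324857] [-0.72445982 -0.09279736  0.24855599] 11.35
finger 170.66634626480334 0.07487475390550856
post -25.702338944085984 0.07203793680032966
red 23 49.3414921968971 0.10757275008412935
white 26 63.16459047149029 0.0714591481093669
white 34 -121.91310748632563 0.07820034222760641
(array([ 0.58071023, -0.00339724]), 4.609872341156006)
```

View pics/top3.png

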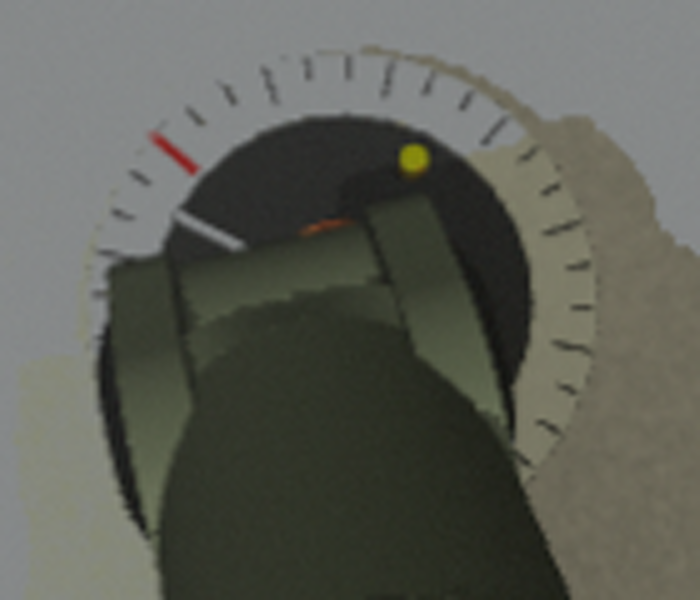

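Index (210,230) is at about 64° and the red line (175,153) at 49.3°, leaving some 14°. Pushing 12° slowly.

Emit:
servo_tool([
  [0, 0, -0.2, 0, 0, 0, 0],
  [0, 0.1, -0.4, 0, 0, 0, 0],
  [0, 0.1, -0.6, 0, 0, 0, 0],
  [0, 0.2, -0.8, 0, 0, 0, 0],
  [0, 0.2, -1.0, 0, 0, 0, 0],
  [0, 0.3, -1.2, 0, 0, 0, 0],
  [0, 0.3, -1.35, 0, 0, 0, 0],
  [0, 0.4, -1.5, 0, 0, 0, 0],
  [0, 0.4, -1.5, 0, 0, 0, 0],
])

```text
clock: 12.25
position: [0.4813, 0.0142, 0.0733]
tool_rot: [-3.141, 0.0, 0.0]
force: [-1.8, -0.3, 0.1]
grip_width: -0.0002
finger_force: 0.6
```

```bash
python3 look.py top4
```

```text
[0.48125766 0.01407319 0.07327102] [-0.69806787 -0.67636779  0.29010419] 12.3
finger 158.78435088135677 0.07481277138673242
post -37.36384961962193 0.07189612934767016
post -125.07792630096426 0.07451850752254705
red 23 49.3414921968971 0.10757275008412935
white 23 51.888581290923696 0.07363659858895838
white 44 -128.950340883317 0.0544265573543699
None
```

View pics/top4.png

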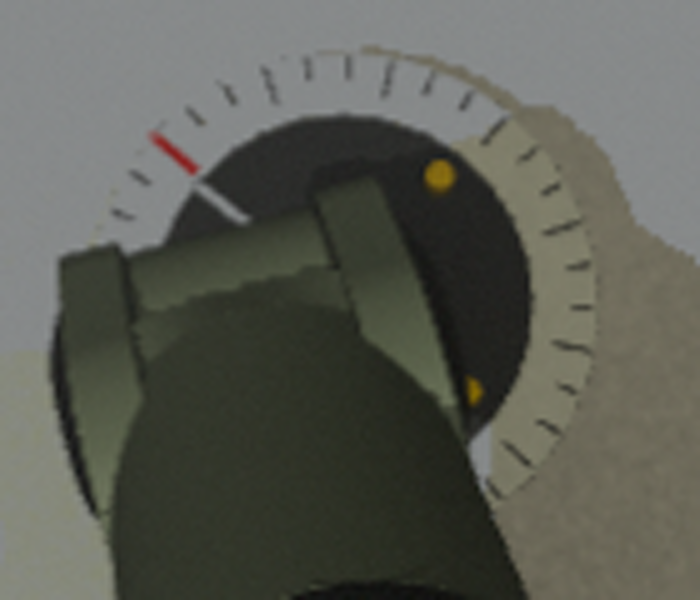

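Index now at about 52.3°, with its end (200,183) just below the red line's end (197,172); about 2.8° remain. Pushing 2.3°, then backing off for an unobstructed measurement.

Emit:
servo_tool([
  [0, 0.05, -0.1, 0, 0, 0, 0],
  [0, 0.1, -0.2, 0, 0, 0, 0],
  [0, 0.12, -0.28, 0, 0, 0, 0],
  [0, 0.12, -0.28, 0, 0, 0, 0],
  [0, 0.12, -0.28, 0, 0, 0, 0],
])

```text
clock: 12.8
position: [0.4825, 0.0167, 0.0733]
tool_rot: [-3.142, -0.0, 0.0]
force: [-1.2, -1.5, -0.2]
grip_width: -0.0
finger_force: 0.5
```

```bash
python3 look.py top5
```

```text
[0.48249425 0.01669429 0.07331202] [-0.70107777 -0.72758581 -0.22246913] 12.85
finger 156.5653502640213 0.07466450768751762
post -39.15508371426202 0.07159592954401388
post -128.0986215155333 0.07268354822329465
red 22 49.28667017580392 0.10755154908047938
white 21 49.827065539076656 0.07525653293476738
white 39 -129.18661469670573 0.05054982421539083
None
```

Emit:
servo_tool([
  [0, -0.2, 0.5, 0, 0, 0, 0],
  [0, -0.5, 1.2, -1, 0, 0, 0],
  [0, -1, 1.5, -4, 0, 0, 0],
  [0, -3, 3, -8, 0, 0, 0],
  [0, -6, 7, -10, 0, 0, 0],
  [0, -8, 11, -12, 0, 0, 0],
  [0, -8, 15, -12, 0, 0, 0],
  [0, -8, 19, -12, 0, 0, 0],
  [0, -8, 23, -12, 0, 0, 0],
  [0, -8, 25, -12, 0, 0, 0],
])

```text
clock: 13.85
position: [0.4014, -0.2369, 0.1942]
tool_rot: [3.14, -0.001, -0.003]
force: [-0.1, 1.2, 0.1]
grip_width: 0.0004
finger_force: 0.0
```

```bash
cat > fine.py <<'E'
from h import *
fr=[];
for i in range(6): c=grab("top");fr.append(c["frame"].astype(float))
c["frame"]=np.mean(fr,0).round().astype(np.uint8)
f=c["frame"];cv2.imwrite("pics/fine.png",cv2.resize(f[160:280,210:350],None,fx=5,fy=5,interpolation=cv2.INTER_CUBIC))
m=measure(c);P=m["posts"];print(P)
A=2*(P[1:]-P[0]);b=(P[1:]**2).sum(1)-(P[0]**2).sum();C=np.linalg.solve(A,b) if len(P)==3 else np.array([.551,-.013]);print(C,np.linalg.norm(P-C,axis=1))
# disc edge: dark pixels vs ring, circle at z=.062
h=cv2.cvtColor(f,cv2.COLOR_BGR2HSV);yy,xx=np.mgrid[:420,:560]
dark=((h[...,2]<85)&(np.hypot(xx-279,yy-220)<42)).astype(np.uint8)
cn=max(cv2.findContours(dark,0,2)[0],key=cv2.contourArea).reshape(-1,2)
h_=cv2.convexHull(cn).reshape(-1,2);W=toplane(c,h_,.062)[:,:2]
(cx,cy),R=cv2.minEnclosingCircle(W.astype(np.float32));print("disc",cx,cy,R)
# weighted line centroids/fits
H,S,V=[h[...,i].astype(int) for i in range(3)];r=np.hypot(xx-279,yy-220)
def ang(p,C):return np.degrees(np.arctan2(*(p-C)[::-1]))
fi=f.astype(float)
red=np.clip(fi[...,2]-fi[...,:2].mean(2)-8,0,None)*((r>37)&(r<54))
nb=np.hypot(xx-245,yy-190)<14
wh=np.clip(fi.mean(2)-60,0,None)*((r<36)&(r>19))*(np.hypot(xx-259,yy-202)<16)*(S<60)
for n,w,z in(("red",red*nb,.058),("white",wh,.062)):
    q=np.argwhere(w>0);ww=w[w>0];X=toplane(c,q[:,::-1],z)[:,:2];p=(X*ww[:,None]).sum(0)/ww.sum()
    d=np.linalg.eigh(((X-p)*ww[:,None]).T@(X-p))[1][:,1];d*=np.sign(d@(p-C))
    print(n,len(q),p,"ang",ang(p,C),"disc-ang",ang(p,np.array([cx,cy])),"dir",np.degrees(np.arctan2(d[1],d[0])),"at90",p+d*(.09-np.linalg.norm(p-C)))
print("posts->index",[ (ang(p,C)) for p in P],m["bowl"])
E
python3 fine.py
```

```text
[[ 0.60610666 -0.05827217]
 [ 0.50569761 -0.06763743]
 [ 0.4957909   0.03284711]]
[ 0.55118887 -0.01242186] [0.0715417 0.0715417 0.0715417]
disc 0.5518023371696472 -0.012859576381742954 0.08960975706577301
red 41 [0.62129168 0.069083  ] ang 49.30098240138633 disc-ang 49.7012264050029 dir 51.056218376605926 at90 [0.61028843 0.05546782]
white 50 [0.59274022 0.0368946 ] ang 49.88434446147798 disc-ang 50.552349080202426 dir 50.861106518619 at90 [0.60884383 0.05668262]
posts->index [np.float64(-39.85816965842325), np.float64(-129.48458905732306), np.float64(140.745706696296)] (array([ 0.55207127, -0.01197175]), 14.534542083740234)
```

View pics/fine.png

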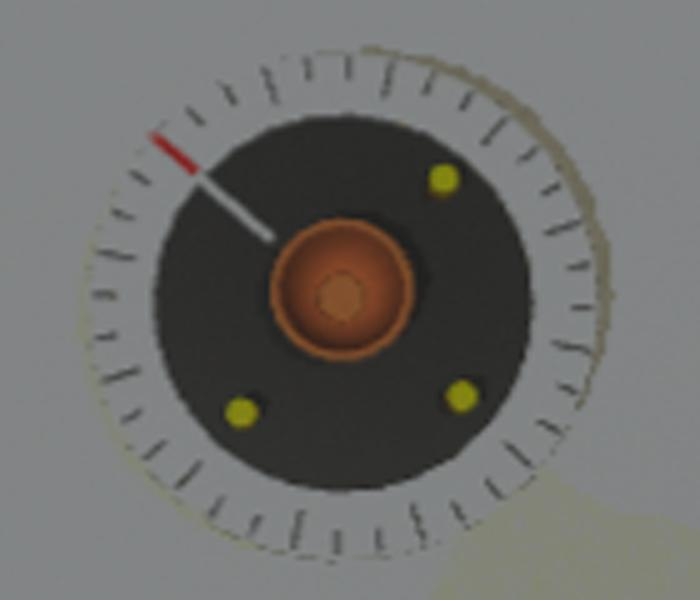

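All three posts, index and red line are clear, and the bowl is still centred. The index end (201,180) sits about 0.9° counter-clockwise of the red line (197,172). I'll go back the same way and push about 1° beyond the last contact.

Emit:
servo_tool([
  [0, 0, -2, 0, 0, 0, 0],
  [0, 0, -6, 0, 0, 0, 0],
  [0, 0, -10, 0, 0, 0, 0],
  [0, 0, -14, 0, 0, 0, 0],
  [0, 2, -18, 2, 0, 0, 0],
  [0, 5, -22, 4, 0, 0, 0],
  [0, 7, -23.5, 8, 0, 0, 0],
  [0, 7, -23.5, 11, 0, 0, 0],
  [0, 7.3, -23.6, 12, 0, 0, 0],
  [0, 7.5, -23.8, 12, 0, 0, 0],
])

```text
clock: 15.15
position: [0.4767, 0.0049, 0.0728]
tool_rot: [3.141, 0.002, 0.001]
force: [0.2, -0.5, 1.1]
grip_width: -0.0001
finger_force: 0.0
```

Emit:
servo_tool([
  [0, 0, 0, 0, 0, 0, 0],
  [0, 0.15, -0.3, 0, 0, 0, 0],
  [0, 0.3, -0.7, 0, 0, 0, 0],
  [0, 0.45, -1.0, 0, 0, 0, 0],
  [0, 0.5, -1.15, 0, 0, 0, 0],
  [0, 0.53, -1.25, 0, 0, 0, 0],
  [0, 0.55, -1.32, 0, 0, 0, 0],
  [0, 0.55, -1.32, 0, 0, 0, 0],
  [0, 0.55, -1.32, 0, 0, 0, 0],
])

```text
clock: 16.05
position: [0.4828, 0.0178, 0.0732]
tool_rot: [3.142, 0.0, -0.0]
force: [-1.4, -1.6, 2.7]
grip_width: 0.0001
finger_force: 0.9
```

Emit:
servo_tool([
  [0, -0.2, 0.5, 0, 0, 0, 0],
  [0, -0.5, 1.2, -1, 0, 0, 0],
  [0, -1, 1.5, -4, 0, 0, 0],
  [0, -3, 3, -8, 0, 0, 0],
  [0, -6, 7, -10, 0, 0, 0],
  [0, -8, 11, -12, 0, 0, 0],
  [0, -8, 15, -12, 0, 0, 0],
  [0, -8, 19, -12, 0, 0, 0],
  [0, -8, 23, -12, 0, 0, 0],
  [0, -8, 25, -12, 0, 0, 0],
])

```text
clock: 17.05
position: [0.4019, -0.2358, 0.1941]
tool_rot: [3.141, -0.001, -0.003]
force: [0.4, 0.9, 0.6]
grip_width: -0.0001
finger_force: 0.0
```

```bash
python3 fine.py
```

```text
[[ 0.60579237 -0.05849786]
 [ 0.5048285  -0.06746361]
 [ 0.4967676   0.03330849]]
[ 0.55087842 -0.01307156] [0.07126774 0.07126774 0.07126774]
disc 0.5516859889030457 -0.013100006617605686 0.08976927399635315
red 41 [0.62132458 0.0691163 ] ang 49.39893885851671 disc-ang 49.73484198794211 dir 50.989806423866945 at90 [0.60983858 0.05493743]
white 50 [0.59318843 0.03631076] ang 49.41054519996796 disc-ang 49.9715133330236 dir 49.84789801459483 at90 [0.6092903 0.0553971]
posts->index [np.float64(-39.59846713044439), np.float64(-130.2522384206363), np.float64(139.39910575984769)] (array([ 0.55207127, -0.01197175]), 14.534542083740234)
```

View pics/fine.png

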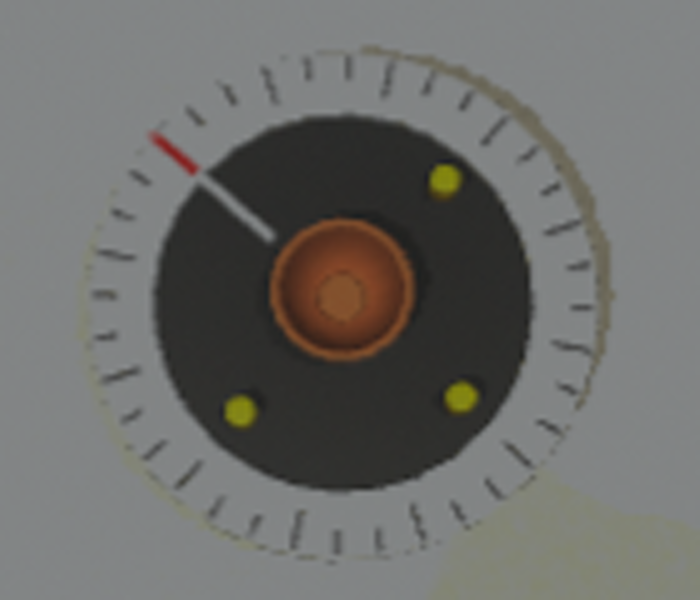

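The index (201,178) and red line (197,172) now run in one line, within about 0.3°. The bowl is unmoved on the wheel and the arm is clear.

```bash
python3 -c "
from workcell import bot
print(bot.job_done())"
```

```text
the job is handed in; nothing more can be done
None
```

I turned the wheel about 160° clockwise by pushing post1, and the white index line now sits within about 0.3° of the red line by my camera measurement; the arm touched only that post, and the job is handed in.

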